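# Push the spare probe module into the packed module rack

### The arm

A 7-joint arm with a two-finger parallel gripper is mounted at the origin on the work surface. World frame = base frame: x ahead of the robot, y to its left, z up, the work surface at z = 0. Lengths are in m, angles in rad, forces in N, time in s.
With the tool pointing down it reaches from about 0.4 to 0.875 m from the base axis. Payload 6.5 kg.
Tool frame: the origin (TCP) lies midway between the tips of the shut fingers; the grasp point (between the pads) lies 19 mm behind it; z points along the fingers, y is the line along which they close (so a half turn about z gives the same grasp; the last joint's range is limited). The gripper opens to 85 mm and grips with 20 to 120 N. Pads are 22 mm wide; open, the fingers measure 114 mm over their backs; the gripper's body (76 mm by 85 mm) begins 54 mm behind the grasp point. The pads swing forward as they close: fully open they stand 13 mm farther back than shut.
Start: joints at [-1.184, 0.536, -0.004, 1.538, 0.003, 1.067, -0.071], TCP at [0.284, 0.584, 0.196] pointing down, gripper open.
Joint ranges: [-2.7, 2.7], [-0.37, 2.16], [-1.27, 1.26], [0.24, 2.4], [-1.31, 4.45], [0.19, 1.91], [-2.76, 2.76]. Speed limits (rad/s): [2.39, 2.39, 3.14, 3.14, 3.14, 3.14, 3.14].

### API

Orientations are given as [roll, pitch, yaw] about the fixed x, y, z axes, in that order (R = Rz(yaw) Ry(pitch) Rx(roll)).
In Python, from station import r gives the robot as it stands.
- The arm moves only by the shell command python3 -m pendant 'ROWS' [OPENING] [FORCE]. ROWS is JSON, a list that holds one entry, the list of rows, each a list of 6 numbers: the shift along the tool's x, y, z in units of 50 mm (1.0 is 50 mm), then the turn, a rotation vector about the tool's x, y, z in units of 8 degrees (1.0 is 8 degrees). In form: [[[x, y, z, ax, ay, az], ...]]. A call has 1 to 5 rows; each row shifts and turns the commanded pose from where the row before left it, along the tool's axes as they then stand; what a row does not reach is not made up. A row lasts 1/10 s, in which the tool goes at most 50 mm and 8.59 degrees, less where a joint would pass 70% of its speed; a pose out of reach is approached as far as the arm can. A call is refused whole if a number of a shift passes 1 or a number of a turn 1, either way. A call with a gripper value outside its range is refused whole. OPENING is the finger opening in mm, from 0 to 85.4, set as the call begins (- or left out, the last holds). The fingers move at their own pace and stop on an object; FORCE is the grip in N (left out, the last holds). Time passes only in rows, so rows that do not move let the fingers close. It gives the time, the measured TCP pose, the force, the opening and the grip force at its end, in the units of the state.
- r.state(): the state, without advancing time (a new reading comes with each control period).
- r.grab_frame(name): name is "scene" or "top" or "wrist"; returns a dict with "color" (480x640x3 uint8, red, green, blue), "fx", "fy", "cx", "cy" (pixels), "R" (3x3) and "t" (3): a world point X has camera coordinates R X + t; the wrist camera has in their place "tool_from_camera" (4x4, takes a point from camera to tool coordinates, whose origin is the TCP and whose axes are the flange's). Camera axes: x right, y down, z forward; pixel columns grow to the right and rows downward; lengths in m; the calibration is good to about 2 mm. A picture is of the moment at which its call begins: read the wrist's pose just before it. There is no depth.
- r.finish_job(): hands the job in; it is judged then, once.
The state is a dict: "t": time; "joint_pos": joint angles; "joint_vel": joint speeds; "joint_torque": joint torques, N m; "tool_pos": TCP position; "tcp_rot": TCP orientation; "ft_force": force on the tool from outside, world axes, zero at the start; "ft_torque": the same for the moment, N m; "finger_gap": opening from 0.0 (shut) to 1.0 (fully open); "finger_force": force on a finger pad.
Only numpy, scipy, OpenCV 4.12 (cv2) and the standard library are available. Lean on these libraries where they do the work, as an engineer would, in place of code of your own. Each camera call takes 0.05 s, during which the arm holds its last target. There are 200 camera calls.

### The job

Take the long spare probe module with the tapered nose and push it, nose first, into the narrow gap in the middle of the packed row of modules, letting it nudge its neighbours apart. Push it gently fully home, until you feel it press the springy stop at the back of the rack, then let go; all five modules must stay upright in the rack, nothing may be rammed, and the bottle, jar and steel box are to be left alone.

Things in the scene. Friction and masses are not known exactly. Their poses are not given: they have to be found in the camera images.
- spare: Spare module, upright alone on the bench, left or right: blue plastic, 130 mm long (x), 28 thick (y), 70 tall, 0.17 to 0.35 kg. Its +x end is a nose: over the last 26 mm the thickness tapers from 28 to 8 mm. Its -x end is a flat grey panel with a socket. Origin: centre of its underside, 65 mm from nose tip and from panel; z up.
- rack: Fixed aluminium rack, open at the front (-x, towards the robot) and on top. Floor 6 mm thick, x -80 to +105 mm; side cheeks, inner faces at y = +-76 mm, 40 mm high, from x -45 to +85. A fixed back fence (front face x = +49 mm), open at |y| < 21 mm, stops the short modules. The row has 12 mm of slack for five. Origin: mid-row, on the underside of the floor; x points into the rack, y left, z up.
- rack_back (a point): Point on the rack floor where the stop could first be met (rack x = 55 mm). The stop bar with its springy rubber buffer (28 mm wide, 10 to 55 mm high), seen through the opening of the back fence, is clamped anywhere from 0 to 16 mm behind this point: its depth is not measured and must be felt.
- module_a: Blue module upright in the rack, the leftmost of the row (largest y in the rack's frame). Box 100 mm long (x), 28 thick (y), 70 tall, edges rounded 3 mm, 0.14 to 0.28 kg, loose: slides when pushed sideways. Origin: centre of its underside; x points into the rack, y left, z up.
- module_b: Blue module upright in the rack, second from left, the left neighbour of the gap; its rear end is 52 to 56 mm in front of the rack's origin; the gap between module_b and module_c is 11 to 19 mm wide. Box 100 mm long (x), 28 thick (y), 70 tall, edges rounded 3 mm, 0.14 to 0.28 kg, loose: slides when pushed sideways. Origin: centre of its underside; x points into the rack, y left, z up.
- module_c: Blue module upright in the rack, third from left, the right neighbour of the gap. Box 100 mm long (x), 28 thick (y), 70 tall, edges rounded 3 mm, 0.14 to 0.28 kg, loose: slides when pushed sideways. Origin: centre of its underside; x points into the rack, y left, z up.
- module_d: Blue module upright in the rack, the rightmost of the row. Box 100 mm long (x), 28 thick (y), 70 tall, edges rounded 3 mm, 0.14 to 0.28 kg, loose: slides when pushed sideways. Origin: centre of its underside; x points into the rack, y left, z up.
- buffer (a joint): How far the springy buffer on the stop bar is pressed in, in m: 0 = untouched, about 3 N per mm, 9 mm at most. It does not tell where the bar is. Pressed home means 1.5 mm or more, over 6 mm is ramming; friction in the row adds 1 to 8 N to the push felt (up to 16 N early on, before the nose nears rack_back). It springs out when let go.
- bottle: Bystander: glass bottle, 64 mm across, 150 mm tall, white cap, standing where the spare might have stood. Origin: centre of its underside.
- jar: Bystander: clear plastic jar, 60 mm across, 80 mm tall. Origin: centre of its underside.
- preamp: Bystander: steel box with black panel, 70 x 120 x 75 mm, with a 22 mm stub at its +y end. Origin: centre of its underside.
Things that resemble listed ones, but are neither listed nor needed, are in the scene too. What is shaped like the spare but green or yellow is not meant.

How it is judged:
On the way, in this order (a step that is already met when the one before it is completed fails the run):
1. the spare's nose is in the gap between module_b and module_c, 20 mm or more past their rear ends (y of module_b in the frame of spare above 0.015 m and y of module_c in the frame of spare below -0.015 m and x of spare in the frame of rack above -0.095 m and z of spare in the frame of rack below 0.03 m), for 0.1 s.
2. pressed home: the spare, between its neighbours, presses the buffer in by more than 1.5 mm (y of module_b in the frame of spare above 0.015 m and y of module_c in the frame of spare below -0.015 m and value of joint buffer above 0.0015 m and x of spare in the frame of rack above -0.013 m), for 0.1 s.
At the end, for the whole second after the job is handed in: The spare, pressed home once against the buffer, stands on the rack floor between module_b and module_c, at most 16 mm short of the rack origin, upright (0.06 rad), square (0.1 rad); the other four stand upright (0.1 rad) on the floor, none over 20 mm out; all at rest (y of module_b in the frame of spare above 0.015 m and y of module_c in the frame of spare below -0.015 m and x of spare in the frame of rack above -0.016 m and z of spare in the frame of rack between 0.003 and 0.009 m and angle between spare's own z axis and vertical below 0.06 rad and angle between the x axis of spare and the x axis of rack, either way round below 0.1 rad and linear speed of each of spare, module_a, module_b, module_c, module_d below 0.01 m/s and angle between each of module_a, module_b, module_c, module_d's own z axis and vertical below 0.1 rad and z of each of module_a, module_b, module_c, module_d in the frame of rack below 0.012 m and x of each of module_a, module_b, module_c, module_d in the frame of rack above -0.025 m); the robot touches nothing.
It fails at once if the buffer is pressed in by more than 6 mm (about 18 N) (value of joint buffer above 0.006 m).
It fails at once if the spare is pressed against the rack with more than 35 N (contact force between spare and rack above 35 N).
It fails at once if the spare presses a neighbour with more than 18 N (contact force between spare and module_b above 18 N or contact force between spare and module_c above 18 N).
It fails at once if a module of the row is tipped by more than 0.3 rad (angle between any of module_a, module_b, module_c, module_d's own z axis and vertical above 0.3 rad).
It fails at once if the bottle, jar or steel box is moved by more than 20 mm (distance of any of bottle, jar, preamp from where it was at the start of the episode above 0.02 m).
It also fails if it takes over 67 s, if anything falls off the work surface, if the arm or the gripper's body presses on something with over 40 N, if the wrist force passes 120 N, or if a joint passes its speed limit or range.

## Working session

There is one attempt and no reset: what is moved stays moved. The work goes in short steps, Python scripts to look and compute and a shell command to move; the robot and the scene stay as the last step left them, time stands still between calls to the robot, and variables do not carry over. Pictures are saved under pics/ and viewed, at most 10 in all, crops included, and the job is handed in when it is done.

```bash
mkdir -p pics; ls; python3 - <<'E'
from station import r
import cv2,pickle
s=r.state();print(s)
F={}
for n in("scene","top"):
    f=r.grab_frame(n);F[n]=f;cv2.imwrite(f"pics/{n}0.png",f["color"][:,:,::-1]);print(n,f["fx"],f["cx"],f["cy"],f["R"],f["t"])
pickle.dump(F,open("f0.pkl","wb"))
E
```

```text
pics
{'t': 0.0, 'joint_pos': array([-1.18417915,  0.53718158, -0.00441027,  1.53887573,  0.00262241,
        1.06731138, -0.07122965]), 'joint_vel': array([ 0.00117239, -0.00141076,  0.00018636,  0.00068034, -0.00011491,
       -0.00099582,  0.0006624 ]), 'joint_torque': array([ 1.79835533e-04, -5.83395731e+01,  1.04865164e+00, -2.59104288e+01,
        1.23297499e-02,  9.51296592e-03, -6.61327590e-05]), 'tool_pos': array([0.28411216, 0.58383903, 0.19480243]), 'tcp_rot': array([-3.13982948e+00,  1.63839277e-04,  2.68880437e+00]), 'ft_force': array([ 0.17565364,  0.17312197, -0.48483286]), 'ft_torque': array([ 0.02705381, -0.00661209, -0.04332893]), 'finger_force': 0.0, 'finger_gap': 1.0018075411764074}
scene 478.2970485483894 314.70060801528984 243.83237831271407 [[-0.55142493  0.83404136 -0.01747995]
 [ 0.50405793  0.31641458 -0.80362144]
 [-0.66472261 -0.45194781 -0.59488405]] [ 0.38066606 -0.27159285  1.50624905]
top 505.96534335397115 325.18071572705514 241.1387096200412 [[-0.01665505 -0.9997161  -0.01703878]
 [-0.99252608  0.01859087 -0.12060827]
 [ 0.12089079  0.0149027  -0.99255394]] [-0.01531506  0.59950599  1.05961824]
```

View pics/top0.png

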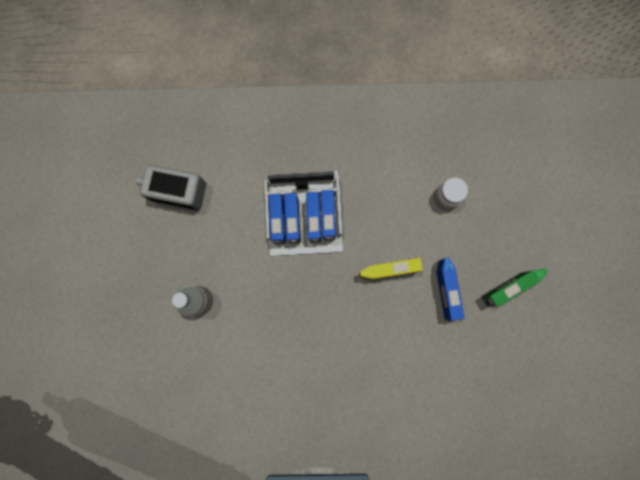

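View pics/scene0.png

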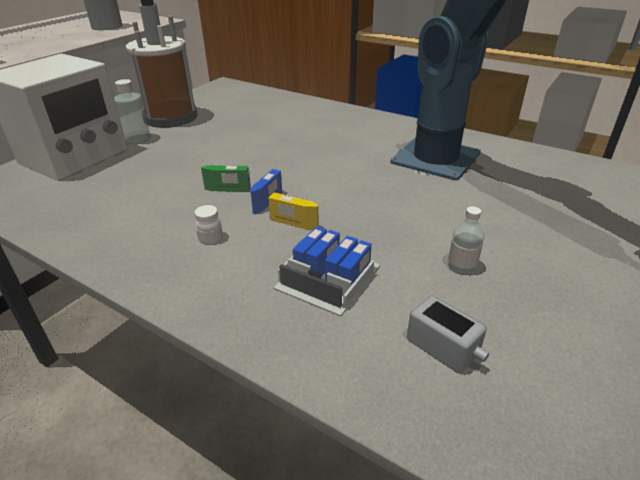

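The top view shows the blue spare near (451,290) with its nose up at (447,260), between the yellow decoy (392,270) and the green one (517,287). The rack is at about (305,213), with its gap at about (302,217). Next I'll get blue contours and enlarge the crops.

```bash
cat > h.py <<'E'
import numpy as np,cv2
def ray(f,u,v,z):
    R=np.array(f["R"]);t=np.array(f["t"]);c=-R.T@t
    d=R.T@np.array([(u-f["cx"])/f["fx"],(v-f["cy"])/f["fy"],1.]);return c+d*(z-c[2])/d[2]
def blue(im):
    h=cv2.cvtColor(im,cv2.COLOR_RGB2HSV);return cv2.inRange(h,(105,150,40),(130,255,255)),h
E
python3 - <<'E'
import pickle,cv2,numpy as np
from h import *
F=pickle.load(open("f0.pkl","rb"));f=F["top"];im=f["color"]
m,h=blue(im)
n,l,st,c=cv2.connectedComponentsWithStats(m)
for i in range(1,n):
    if st[i,4]>30: print(st[i],c[i],ray(f,*c[i],.07))
print("V", [h[v,450].tolist() for v in range(255,325,6)])
print([h[300,u].tolist() for u in range(438,468,2)])
a=cv2.resize(im[165:260,258:350],None,fx=6,fy=6,interpolation=cv2.INTER_CUBIC)
b=cv2.resize(im[245:340,425:475],None,fx=5,fy=6,interpolation=cv2.INTER_CUBIC)
b=cv2.resize(im[245:340,425:465+5],None,fx=5,fy=6,interpolation=cv2.INTER_CUBIC)
cv2.imwrite("pics/c1.png",np.hstack([a,b])[:,:,::-1]);print(np.hstack([a,b]).shape)
E
```

```text
[321 191  13  24 287] [327.09059233 202.13937282] [ 0.67814099 -0.03185646  0.07      ]
[307 193  13  25 290] [312.8137931  204.33103448] [ 0.67402854 -0.00154189  0.07      ]
[269 194  29  32 642] [283.07476636 205.87071651] [0.67197346 0.06155307 0.07      ]
[323 229  13   8  69] [328.69565217 232.72463768] [ 0.61269756 -0.03411149  0.07      ]
[271 230  29  10 176] [284.65909091 236.        ] [0.6075049  0.05864066 0.07      ]
[308 231  13   8  73] [314.38356164 234.65753425] [ 0.60916855 -0.00395509  0.07      ]
[437 259  26  61 711] [448.91983122 287.53867792] [ 0.49364666 -0.28053038  0.07      ]
V [[25, 24, 128], [110, 138, 168], [107, 165, 179], [109, 181, 176], [109, 180, 176], [109, 182, 175], [112, 49, 167], [108, 16, 159], [112, 92, 167], [110, 186, 151], [109, 195, 107], [105, 8, 64]]
[[21, 24, 74], [105, 9, 60], [111, 103, 47], [8, 18, 56], [115, 65, 71], [110, 158, 137], [112, 47, 162], [24, 22, 176], [24, 22, 177], [23, 23, 177], [105, 9, 162], [110, 113, 156], [113, 17, 122], [25, 22, 125], [25, 22, 126]]
(570, 777, 3)
```

View pics/c1.png

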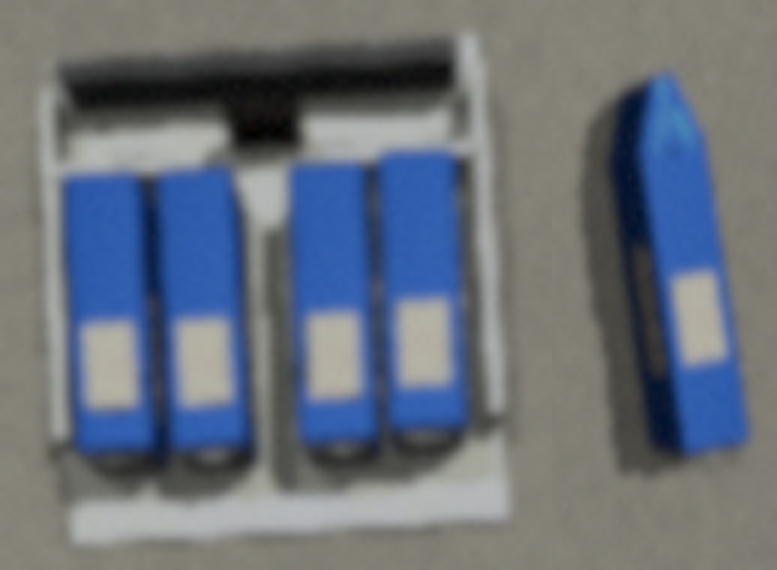

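```bash
python3 - <<'E'
import pickle,cv2,numpy as np
from h import *
f=pickle.load(open("f0.pkl","rb"))["top"]
A=lambda x,y,z:ray(f,258+(x+.5)/6-.5,165+(y+.5)/6-.5,z).round(4)
B=lambda x,y,z:ray(f,425+(x-552+.5)/5-.5,245+(y+.5)/6-.5,z).round(4)
P=dict(rearL=B(680,452,.07),rearR=B(747,440,.07),tip=B(664,74,.07),shR=B(703,140,.07),shL=B(643,158,.07))
for k,v in P.items():print(k,v)
def yaw(p,q):d=q-p;return np.degrees(np.arctan2(d[1],d[0])).round(2),np.linalg.norm(d).round(4)
print("spare len",yaw((P['rearL']+P['rearR'])/2,P['tip']),"w",yaw(P['rearR'],P['rearL']), "edges",yaw(P['rearR'],P['shR']),yaw(P['rearL'],P['shL']))
for n,r0,r1,f0,f1 in(("a",(78,450),(155,445),(65,180),(138,175)),("b",(173,448),(252,443),(158,175),(232,170)),("c",(302,443),(376,440),(290,165),(363,160)),("d",(393,432),(466,428),(380,155),(452,152))):
    p=[A(*q,.076) for q in(r0,r1,f0,f1)]
    print(n,p[0],p[1],p[2],p[3],yaw((p[0]+p[1])/2,(p[2]+p[3])/2),yaw(p[1],p[0]))
print("floor front",A(72,542,.006),A(508,515,.006),yaw(A(508,515,.006),A(72,542,.006)))
E
```

```text
rearL [ 0.4275 -0.2801  0.07  ]
rearR [ 0.4311 -0.3077  0.07  ]
tip [ 0.5572 -0.2795  0.07  ]
shR [ 0.534  -0.2946  0.07  ]
shL [ 0.5282 -0.2695  0.07  ]
spare len (np.float64(6.42), np.float64(0.1287)) w (np.float64(97.43), np.float64(0.0278)) edges (np.float64(7.26), np.float64(0.1037)) (np.float64(6.01), np.float64(0.1013))
a [0.5997 0.0876 0.076 ] [0.601  0.0607 0.076 ] [0.6957 0.0918 0.076 ] [0.6969 0.0661 0.076 ] (np.float64(2.86), np.float64(0.0961)) (np.float64(92.77), np.float64(0.0269))
b [0.5998 0.0544 0.076 ] [0.601  0.0269 0.076 ] [0.6968 0.059  0.076 ] [0.6981 0.0329 0.076 ] (np.float64(3.13), np.float64(0.0972)) (np.float64(92.5), np.float64(0.0275))
c [0.6007 0.0095 0.076 ] [ 0.6013 -0.0163  0.076 ] [0.6994 0.0124 0.076 ] [ 0.7007 -0.0133  0.076 ] (np.float64(1.71), np.float64(0.0991)) (np.float64(91.33), np.float64(0.0258))
d [ 0.604  -0.0223  0.076 ] [ 0.6049 -0.0477  0.076 ] [ 0.7024 -0.0193  0.076 ] [ 0.7029 -0.0447  0.076 ] (np.float64(1.75), np.float64(0.0982)) (np.float64(92.03), np.float64(0.0254))
floor front [0.5743 0.0986 0.006 ] [ 0.5814 -0.063   0.006 ] (np.float64(92.52), np.float64(0.1618))
```

```bash
cat >> h.py <<'E'
def go(s,p,yawdeg):
    from scipy.spatial.transform import Rotation as Ro
    R=Ro.from_euler('xyz',s['tcp_rot']);T=Ro.from_euler('xyz',[180,0,yawdeg],degrees=True)
    print("t %.2f pos %s rpy %s f %s gap %.3f ff %.1f"%(s['t'],s['tool_pos'].round(4),np.degrees(s['tcp_rot']).round(2),s['ft_force'].round(2),s['finger_gap'],s['finger_force']))
    print("turn units",(np.degrees((R.inv()*T).as_rotvec())/8).round(3),"shift units(now)",(R.inv().apply(np.array(p)-s['tool_pos'])/.05).round(3),"shift units(after turn)",(T.inv().apply(np.array(p)-s['tool_pos'])/.05).round(3))
E
for i in 1 2 3; do python3 -m pendant '[[[0,0,-0.2,0,0,1],[0,0,-0.2,0,0,1],[0,0,0,0,0,1],[0,0,0,0,0,1],[0,0,0,0,0,1]]]' 85 40; done
python3 -m pendant '[[[0,0,0,0,0,1],[0,0,0,0,0,1],[0,0,0,0,0,1],[0,0,0,0,0,0.4],[0,0,0,0,0,0]]]'
python3 - <<'E'
from station import r
from h import *
s=r.state();print(s['joint_pos']);go(s,[.444,-.292,.2],6.6)
E
```

```text
t: 0.6
tool_pos: [0.2842, 0.5842, 0.2153]
tcp_rot: [-3.141, 0.001, 1.985]
ft_force: [-1.2, 0.0, 1.1]
finger_gap: 0.997
finger_force: 0.0
t: 1.1
tool_pos: [0.2841, 0.5842, 0.2353]
tcp_rot: [-3.141, 0.001, 1.287]
ft_force: [-0.0, -0.8, 0.5]
finger_gap: 1.002
finger_force: 0.0
t: 1.6
tool_pos: [0.2841, 0.5843, 0.2553]
tcp_rot: [3.141, 0.001, 0.589]
ft_force: [0.0, -1.0, -0.5]
finger_gap: 0.994
finger_force: 0.0
t: 2.1
tool_pos: [0.284, 0.5843, 0.2552]
tcp_rot: [3.141, 0.0, 0.12]
ft_force: [-0.3, -0.5, 0.0]
finger_gap: 1.0
finger_force: 0.0
[-1.57222585  0.5345654   0.57867864  1.49818204 -0.30319589  1.2002838
 -2.39822693]
t 2.10 pos [0.284  0.5843 0.2552] rpy [1.7994e+02 2.0000e-02 6.8500e+00] f [-0.35 -0.46  0.02] gap 1.000 ff 0.0
turn units [0.007 0.002 0.032] shift units(now) [ 1.086 17.781  1.12 ] shift units(after turn) [ 1.164 17.777  1.103]
```

```bash

python3 -m pendant '[[[0.6,0.5,0,0,0,0],[0.6,0.5,0,0,0,0],[0.6,0.5,0,0,0,0],[0.6,0.5,0,0,0,0],[0.6,0.5,0,0,0,0]]]' >/dev/null
python3 -m pendant '[[[0,1,0,0,0,0],[0,1,0,0,0,0],[0,1,0,0,0,0],[0,1,0,0,0,0],[0,1,0,0,0,0]]]' >/dev/null
python3 -m pendant '[[[-0.2,1,0,0,0,0],[-0.2,1,0,0,0,0],[-0.2,1,0,0,0,0],[-0.2,1,0,0,0,0],[-0.2,1,0,0,0,0]]]' >/dev/null
python3 -m pendant '[[[-0.2,1,0,0,0,0],[-0.2,1,0,0,0,0],[-0.2,1,0,0,0,0],[-0.2,1,0,0,0,0],[0,0.7,0,0,0,0]]]' >/dev/null
python3 -m pendant '[[[0,0,0,0,0,0],[0,0,0,0,0,0]]]' 
python3 - <<'E'
from station import r
from h import *
s=r.state();print(s['joint_pos']);go(s,[.444,-.292,.2],6.6)
f=r.grab_frame("wrist");import pickle;pickle.dump((s,f),open("w1.pkl","wb"));cv2.imwrite("pics/w1.png",f["color"][:,:,::-1]);print(f["tool_from_camera"],f["fx"],f["cx"],f["cy"])
E
```

```text
t: 4.3
tool_pos: [0.4468, -0.254, 0.2554]
tcp_rot: [-3.142, 0.001, 0.119]
ft_force: [-0.3, 0.8, 0.3]
finger_gap: 0.994
finger_force: 0.0
[-0.30370904  0.3257518   0.91752601  1.86345312 -0.28956562  1.09387215
 -0.72819938]
t 4.30 pos [ 0.4468 -0.254   0.2554] rpy [-1.80e+02  5.00e-02  6.81e+00] f [-0.33  0.78  0.33] gap 0.994 ff 0.0
turn units [-0.     0.006  0.027] shift units(now) [-0.145  0.749  1.108] shift units(after turn) [-0.143  0.749  1.108]
[[ 5.83039972e-04 -9.52293799e-01 -3.05182208e-01  7.75446704e-02]
 [ 9.99999800e-01  4.80741337e-04  4.10354400e-04  3.68803308e-04]
 [-2.44064248e-04 -3.05182386e-01  9.52293889e-01 -1.77552673e-01]
 [ 0.00000000e+00  0.00000000e+00  0.00000000e+00  1.00000000e+00]] 352.8778923793633 320.0115663738473 238.1854763135659
```

View pics/w1.png

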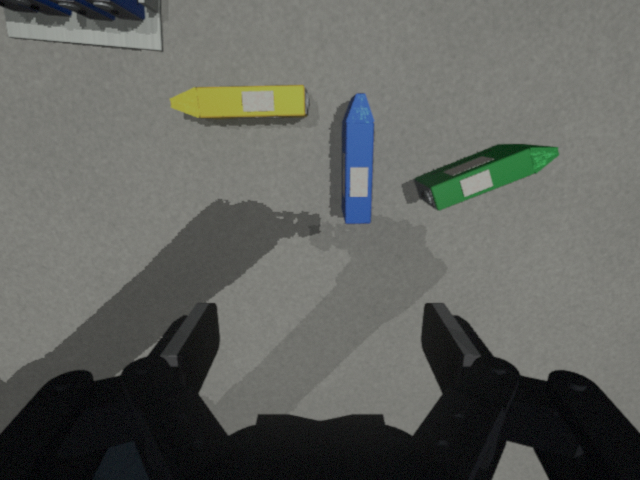

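The wrist view shows the spare with its rear panel at (344–371,222), its shoulders at (346,123) and (374,123), and its tip at (361,95). Yellow and green are clear of the fingers.

```bash
cat >> h.py <<'E'
def wray(s,f,u,v,z):
    from scipy.spatial.transform import Rotation as Ro
    M=np.array(f["tool_from_camera"]);R=Ro.from_euler('xyz',s['tcp_rot']).as_matrix()
    d=R@M[:3,:3]@np.array([(u-f["cx"])/f["fx"],(v-f["cy"])/f["fy"],1.]);c=R@M[:3,3]+s['tool_pos'];return (c+d*(z-c[2])/d[2]).round(4)
E
python3 - <<'E'
import pickle
from h import *
s,f=pickle.load(open("w1.pkl","rb"))
m,h=blue(f["color"]);m[:,:330]=0;m[:,400:]=0;m[:80]=0;m[230:]=0
for v in list(range(92,132,6))+[140,160,200,210,215,218,220,222,224]:
    q=np.where(m[v])[0];
    if len(q):print(v,q[0],q[-1],wray(s,f,(q[0]+q[-1])/2,v,.07),"w",np.linalg.norm(wray(s,f,q[0]-.5,v,.07)-wray(s,f,q[-1]+.5,v,.07)).round(4))
E
```

```text
98 354 365 [ 0.5527 -0.2798  0.07  ] w 0.0115
104 352 367 [ 0.5474 -0.2807  0.07  ] w 0.0154
110 349 355 [ 0.5412 -0.2743  0.07  ] w 0.0067
116 348 371 [ 0.5366 -0.2823  0.07  ] w 0.0234
122 346 372 [ 0.5311 -0.2827  0.07  ] w 0.0264
128 346 372 [ 0.5256 -0.2835  0.07  ] w 0.0265
140 346 372 [ 0.5143 -0.2853  0.07  ] w 0.0268
160 346 371 [ 0.495  -0.2878  0.07  ] w 0.0263
200 345 370 [ 0.4544 -0.293   0.07  ] w 0.0271
210 345 369 [ 0.4438 -0.2941  0.07  ] w 0.0263
215 345 369 [ 0.4384 -0.2949  0.07  ] w 0.0265
218 345 369 [ 0.4352 -0.2954  0.07  ] w 0.0265
220 346 369 [ 0.4331 -0.2962  0.07  ] w 0.0255
222 346 368 [ 0.4309 -0.296   0.07  ] w 0.0245
```

```bash

python3 -m pendant '[[[0,0,0,0,0,-0.06],[-0.177,0.784,0,0,0,0],[0,0,1,0,0,0],[0,0,1,0,0,0],[0,0,0.6,0,0,0]]]' 55 40
python3 - <<'E'
from station import r
from h import *
go(r.state(),[.443,-.294,.03],7.3)
E
```

```text
t: 4.85
tool_pos: [0.4427, -0.2906, 0.1226]
tcp_rot: [-3.139, 0.002, 0.131]
ft_force: [0.6, 1.0, -0.6]
finger_gap: 0.644
finger_force: 0.0
t 4.85 pos [ 0.4427 -0.2906  0.1226] rpy [-1.7984e+02  1.4000e-01  7.5200e+00] f [ 0.58  0.98 -0.56] gap 0.644 ff 0.0
turn units [-0.02   0.018  0.028] shift units(now) [0.003 0.073 1.852] shift units(after turn) [-0.002  0.068  1.853]
```

```bash

python3 -m pendant '[[[0,0,0.6,0,0,0],[0,0,0.6,0,0,0],[0,0,0.5,0,0,0],[0,0,0.2,0,0,0],[0,0,0,0,0,0]]]' 55 40
python3 -m pendant '[[[0,0,0,0,0,0],[0,0,0,0,0,0],[0,0,0,0,0,0],[0,0,0,0,0,0],[0,0,0,0,0,0]]]' 10 40
python3 -m pendant '[[[0,0,0,0,0,0],[0,0,0,0,0,0],[0,0,0,0,0,0]]]' 10 40
python3 - <<'E'
from station import r
from h import *
go(r.state(),[.443,-.294,.03],7.3)
E
```

```text
t: 5.35
tool_pos: [0.4433, -0.2919, 0.03]
tcp_rot: [-3.14, 0.001, 0.13]
ft_force: [-0.3, -0.2, -0.1]
finger_gap: 0.643
finger_force: 0.0
t: 5.85
tool_pos: [0.4448, -0.2941, 0.0322]
tcp_rot: [3.14, -0.003, 0.128]
ft_force: [0.2, 0.4, 7.1]
finger_gap: 0.301
finger_force: 39.3
t: 6.15
tool_pos: [0.4447, -0.2941, 0.0322]
tcp_rot: [3.14, -0.003, 0.128]
ft_force: [-1.2, 0.3, 7.7]
finger_gap: 0.302
finger_force: 39.3
t 6.15 pos [ 0.4447 -0.2941  0.0322] rpy [ 1.7991e+02 -1.4000e-01  7.3300e+00] f [-1.22  0.31  7.7 ] gap 0.302 ff 39.3
turn units [ 0.011 -0.018  0.004] shift units(now) [-0.034 -0.007  0.043] shift units(after turn) [-0.034 -0.007  0.043]
```

```bash

python3 -m pendant '[[[0,0,-0.3,0,0,0],[0,0,-0.6,0,0,0],[0,0,-0.7,0,0,0],[0,0,-0.6,0,0,0.3],[0,0,-0.2,0,0,0.287]]]' 
python3 -m pendant '[[[0.05,-0.4,0,0,0,0],[0.1,-0.8,0,0,0,0],[0.1,-1,0,0,0,0],[0.1,-1,0,0,0,0],[0.1,-1,0,0,0,0]]]' >/dev/null
python3 -m pendant '[[[0.1,-1,0,0,0,0],[0.1,-0.6,0,0,0,0],[0,-0.3,0,0,0,0],[0,0,0,0,0,0],[0,0,0,0,0,0]]]' 
python3 - <<'E'
from station import r
from h import *
s=r.state();go(s,[.463,.012,.041],2.6)
f=r.grab_frame("wrist");import pickle;pickle.dump((s,f),open("w2.pkl","wb"));cv2.imwrite("pics/w2.png",f["color"][:,:,::-1])
f=r.grab_frame("top");pickle.dump((s,f),open("t2.pkl","wb"))
E
```

```text
t: 6.65
tool_pos: [0.4445, -0.2942, 0.1543]
tcp_rot: [3.14, -0.004, 0.044]
ft_force: [0.9, -0.2, -3.6]
finger_gap: 0.298
finger_force: 40.7
t: 7.65
tool_pos: [0.4614, 0.0114, 0.1511]
tcp_rot: [-3.142, 0.0, 0.046]
ft_force: [-0.4, 0.5, -3.5]
finger_gap: 0.297
finger_force: 40.3
t 7.65 pos [0.4614 0.0114 0.1511] rpy [-1.80e+02  1.00e-02  2.64e+00] f [-0.43  0.55 -3.46] gap 0.297 ff 40.3
turn units [-0.     0.002  0.006] shift units(now) [ 0.032 -0.01   2.202] shift units(after turn) [ 0.032 -0.01   2.202]
```

View pics/w2.png

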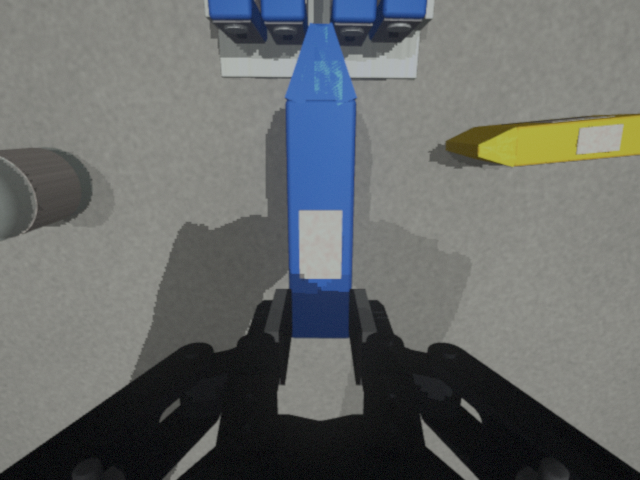

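The spare's tip at (321,25) lines up with the gap centre (about 319.5) and with the tool plane at column 320. I'll lower it in front of the gap.

```bash

python3 -m pendant '[[[0,0,0.5,0,0,0],[0,0,0.6,0,0,0],[0,0,0.6,0,0,0],[0,0,0.4,0,0,0],[0,0,0.1,0,0,0]]]' >/dev/null
python3 -m pendant '[[[0.1,0,0,0,0,0],[0.1,0,0,0,0,0],[0.1,0,0,0,0,0],[0,0,0,0,0,0]]]' 
python3 - <<'E'
from station import r
from h import *
s=r.state();go(s,[.4814,.012,.041],2.6)
f=r.grab_frame("wrist");import pickle;pickle.dump((s,f),open("w3.pkl","wb"));cv2.imwrite("pics/w3.png",cv2.resize(f["color"][0:180,160:480,::-1],None,fx=2,fy=2))
E
```

```text
t: 8.65
tool_pos: [0.4687, 0.0119, 0.0403]
tcp_rot: [-3.139, 0.015, 0.045]
ft_force: [-20.2, -1.6, 11.4]
finger_gap: 0.302
finger_force: 42.7
t 8.65 pos [0.4687 0.0119 0.0403] rpy [-179.84    0.87    2.58] f [-20.2   -1.58  11.39] gap 0.302 ff 42.7
turn units [-0.02   0.108 -0.003] shift units(now) [ 0.253  0.01  -0.018] shift units(after turn) [ 0.253  0.01  -0.014]
```

View pics/w3.png

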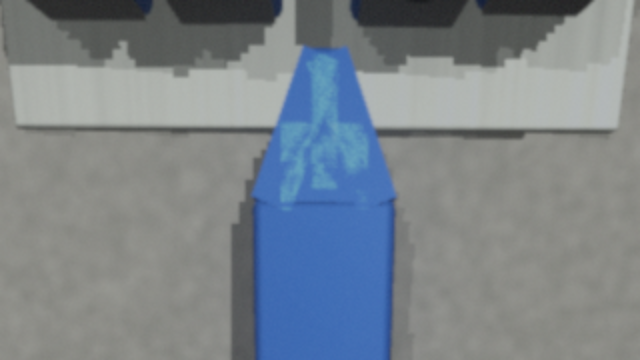

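The spare's nose caught the rack floor's front edge (20 N in x, 11 N up). I'll back off and raise it.

```bash

python3 -m pendant '[[[-0.15,0,0,0,0,0],[-0.2,0,-0.02,0,0,0],[0,0,-0.08,0,0,0],[0,0,0,0,0,0],[0,0,0,0,0,0]]]' 
python3 - <<'E'
from station import r
from h import *
import pickle
s=r.state();go(s,[.4814,.012,.045],2.6)
f=r.grab_frame("scene");x0,y0=230,150
cv2.imwrite("pics/s4.png",cv2.resize(f["color"][150:300,230:400,::-1],None,fx=4,fy=4,interpolation=cv2.INTER_CUBIC))
pickle.dump(f,open("s4.pkl","wb"))
f=r.grab_frame("wrist");pickle.dump((s,f),open("w4.pkl","wb"))
E
```

```text
t: 9.2
tool_pos: [0.4608, 0.012, 0.0463]
tcp_rot: [-3.141, -0.002, 0.047]
ft_force: [0.5, 0.6, -3.4]
finger_gap: 0.298
finger_force: 40.3
t 9.20 pos [0.4608 0.012  0.0463] rpy [-1.7999e+02 -1.2000e-01  2.6700e+00] f [ 0.47  0.62 -3.39] gap 0.298 ff 40.3
turn units [-0.001 -0.016  0.009] shift units(now) [0.412 0.02  0.027] shift units(after turn) [0.412 0.019 0.026]
```

View pics/s4.png

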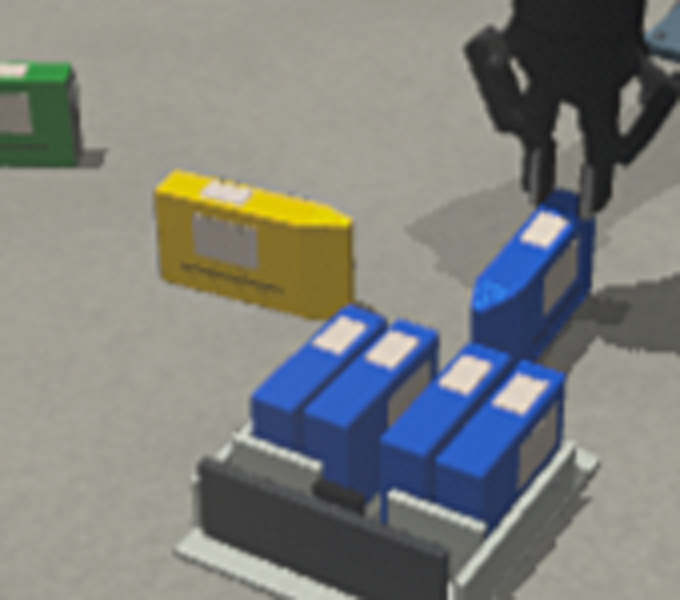

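```bash
python3 - <<'E'
import pickle
from h import *
for n in("w2","w4"):
    s,f=pickle.load(open(n+".pkl","rb"))
    h=cv2.cvtColor(f["color"],cv2.COLOR_RGB2HSV);m=cv2.inRange(h,(100,110,40),(130,255,255))
    L=[]
    for v in range(115,275,5):
        q=np.where(m[v,250:400])[0]+250;L.append((v,q[0]-.5,q[-1]+.5))
    L=np.array(L);pl=np.polyfit(L[:,0],L[:,1],1);pr=np.polyfit(L[:,0],L[:,2],1)
    print(n,s['tool_pos'].round(4),"rms",np.std(L[:,1]-np.polyval(pl,L[:,0])).round(2),np.std(L[:,2]-np.polyval(pr,L[:,0])).round(2))
    col=h[:,320];b=np.where(m[:,320])[0];print("rows",b[0],b[-1])
    M=np.array(f["tool_from_camera"])
    for v in(110,335):
        w=np.polyval(pr,v)-np.polyval(pl,v);D=f["fx"]*.028/w
        p=M[:3,:3]@(np.array([0,(v-f["cy"])/f["fy"],1])*D)+M[:3,3];print(v,"w",w.round(2),"tool xz",p.round(4)[[0,2]],"centre",((np.polyval(pr,v)+np.polyval(pl,v))/2).round(1))
E
```

```text
w2 [0.4614 0.0114 0.1511] rms 0.28 0.28
rows 24 337
110 w 70.38 tool xz [ 0.0833 -0.0283] centre 320.3
335 w 59.63 tool xz [-0.0163 -0.0336] centre 319.8
w4 [0.4608 0.012  0.0463] rms 0.29 0.29
rows 24 337
110 w 70.23 tool xz [ 0.0833 -0.028 ] centre 320.2
335 w 59.8 tool xz [-0.016 -0.034] centre 319.8
```

The spare has sagged about 3.2° nose-down in the grip: its top face sits at tool z −0.034 at the rear and −0.028 at the shoulder. I'll pitch the tool to level it, then advance.

```bash

python3 -m pendant '[[[0,0,0,0,0.2,0],[0,0,0,0,0.2,0],[0,0,0,0,0,0]]]' >/dev/null
python3 -m pendant '[[[0.1,0,0.006,0,0,0],[0.1,0,0.006,0,0,0],[0.1,0,0.006,0,0,0],[0.1,0,0.006,0,0,0],[0,0,0,0,0,0]]]' 
python3 - <<'E'
from station import r
from h import *
s=r.state();go(s,[.4814,.012,.046],2.6)
f=r.grab_frame("wrist");import pickle;pickle.dump((s,f),open("w5.pkl","wb"));cv2.imwrite("pics/w5.png",cv2.resize(f["color"][0:180,160:480,::-1],None,fx=2,fy=2))
E
```

```text
t: 10.1
tool_pos: [0.4807, 0.0127, 0.0457]
tcp_rot: [3.141, -0.057, 0.046]
ft_force: [-0.6, 0.5, -2.9]
finger_gap: 0.299
finger_force: 40.4
t 10.10 pos [0.4807 0.0127 0.0457] rpy [179.97  -3.26   2.66] f [-0.63  0.48 -2.88] gap 0.299 ff 40.4
turn units [ 0.003 -0.407  0.007] shift units(now) [ 0.014  0.014 -0.006] shift units(after turn) [ 0.013  0.014 -0.006]
```

View pics/w5.png

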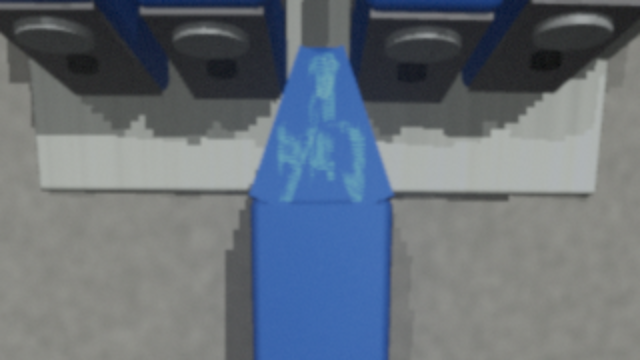

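The nose tip at crop (322,45) sits centrally between b's edge (about 284) and c's (about 355), and nothing is touching the floor. I'll go in slowly.

```bash

python3 -m pendant '[[[0.06,0,0.0035,0,0,0],[0.06,0,0.0035,0,0,0],[0.06,0,0.0035,0,0,0],[0.04,0,0.002,0,0,0],[0.04,0,0.002,0,0,0]]]' | grep -E "pos|ft|t:"
python3 -m pendant '[[[0.03,0,0.002,0,0,0],[0.03,0,0.002,0,0,0],[0.03,0,0.002,0,0,0],[0.03,0,0.002,0,0,0],[0.03,0,0.002,0,0,0]]]' | grep -E "pos|ft|t:"
```

```text
t: 10.65
tool_pos: [0.4926, 0.0133, 0.0456]
tcp_rot: [-3.142, -0.056, 0.046]
ft_force: [-0.0, -0.5, -3.6]
t: 11.15
tool_pos: [0.4999, 0.0137, 0.0455]
tcp_rot: [-3.141, -0.056, 0.046]
ft_force: [0.1, 1.0, -2.8]
```

```bash

for i in 1 2; do python3 -m pendant '[[[0.03,0,0.002,0,0,0],[0.03,0,0.002,0,0,0],[0.03,0,0.002,0,0,0],[0.03,0,0.002,0,0,0],[0.03,0,0.002,0,0,0]]]' | grep -E "pos|ft_f|t:"; done
```

```text
t: 11.65
tool_pos: [0.5074, 0.0139, 0.0454]
tcp_rot: [3.141, -0.056, 0.046]
ft_force: [0.0, 0.0, -3.8]
t: 12.15
tool_pos: [0.515, 0.0144, 0.0453]
tcp_rot: [-3.142, -0.056, 0.046]
ft_force: [-1.6, 1.1, -3.5]
```

```bash

for i in 1 2 3; do python3 -m pendant '[[[0.03,0,0.002,0,0,0],[0.03,0,0.002,0,0,0],[0.03,0,0.002,0,0,0],[0.03,0,0.002,0,0,0],[0.03,0,0.002,0,0,0]]]' | grep -E "pos|ft_f|t:"; done
```

```text
t: 12.65
tool_pos: [0.5228, 0.0147, 0.0454]
tcp_rot: [3.142, -0.056, 0.046]
ft_force: [-0.4, -0.5, -3.5]
t: 13.15
tool_pos: [0.53, 0.0149, 0.0452]
tcp_rot: [3.142, -0.056, 0.046]
ft_force: [-1.2, -0.1, -3.8]
t: 13.65
tool_pos: [0.5376, 0.0153, 0.0451]
tcp_rot: [3.142, -0.056, 0.046]
ft_force: [-0.8, 0.3, -3.7]
```

```bash

for i in 1 2 3 4; do python3 -m pendant '[[[0.03,0,0.002,0,0,0],[0.03,0,0.002,0,0,0],[0.03,0,0.002,0,0,0],[0.03,0,0.002,0,0,0],[0.03,0,0.002,0,0,0]]]' | grep -E "pos|ft_f|t:"; done
python3 - <<'E'
from station import r
from h import *
s=r.state();go(s,[.568,.0167,.044],2.6)
f=r.grab_frame("wrist");import pickle;pickle.dump((s,f),open("w6.pkl","wb"));cv2.imwrite("pics/w6.png",f["color"][:,:,::-1])
E
```

```text
t: 14.15
tool_pos: [0.5451, 0.0157, 0.0451]
tcp_rot: [3.142, -0.056, 0.046]
ft_force: [-0.8, -0.2, -3.1]
t: 14.65
tool_pos: [0.5527, 0.016, 0.045]
tcp_rot: [3.142, -0.056, 0.046]
ft_force: [-0.6, 0.4, -3.7]
t: 15.15
tool_pos: [0.5601, 0.0165, 0.0449]
tcp_rot: [-3.142, -0.056, 0.046]
ft_force: [-1.1, -0.2, -3.7]
t: 15.65
tool_pos: [0.5676, 0.0168, 0.0448]
tcp_rot: [-3.142, -0.056, 0.046]
ft_force: [-0.8, 1.1, -2.8]
t 15.65 pos [0.5676 0.0168 0.0448] rpy [-180.     -3.2     2.65] f [-0.8   1.11 -2.75] gap 0.297 ff 39.6
turn units [-0.001 -0.399  0.006] shift units(now) [0.007 0.003 0.016] shift units(after turn) [0.008 0.003 0.016]
```

View pics/w6.png

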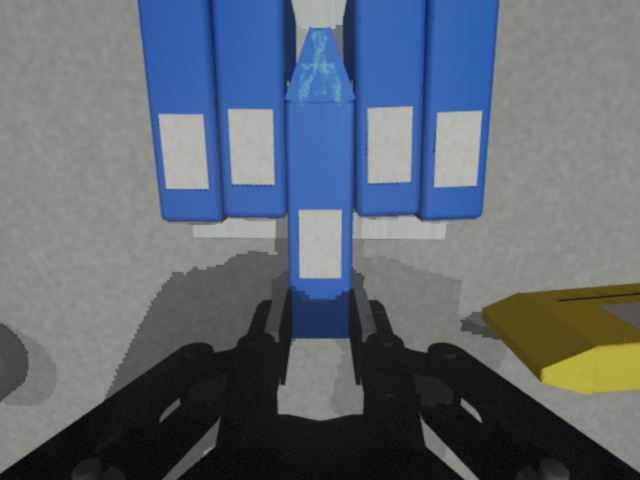

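The spare's nose is squarely between b and c. The neighbours' rear ends are at row 217 and the fingers start near row 290, so about 30 mm is clear. I'll advance 15 mm more, then lower to the floor.

```bash

for i in 1 2; do python3 -m pendant '[[[0.03,0,0.002,0,0,0],[0.03,0,0.002,0,0,0],[0.03,0,0.002,0,0,0],[0.03,0,0.002,0,0,0],[0.03,0,0.002,0,0,0]]]' | grep -E "pos|ft_f|t:"; done
for i in 1 2; do python3 -m pendant '[[[0,0,0.01,0,0,0],[0,0,0.01,0,0,0],[0,0,0.01,0,0,0],[0,0,0,0,0,0]]]' | grep -E "pos|ft_f|t:"; done
```

```text
t: 16.2
tool_pos: [0.5751, 0.0172, 0.0447]
tcp_rot: [-3.142, -0.056, 0.046]
ft_force: [-1.5, 0.7, -3.4]
t: 16.7
tool_pos: [0.5825, 0.0175, 0.0446]
tcp_rot: [-3.142, -0.056, 0.046]
ft_force: [-1.5, 1.7, -3.3]
t: 17.1
tool_pos: [0.5826, 0.0175, 0.0431]
tcp_rot: [-3.142, -0.056, 0.046]
ft_force: [-1.6, 1.0, -3.3]
t: 17.5
tool_pos: [0.5827, 0.0174, 0.0416]
tcp_rot: [3.142, -0.056, 0.046]
ft_force: [-1.3, 1.8, -2.9]
```

```bash

for i in 1 2 3; do python3 -m pendant '[[[0,0,0.01,0,0,0],[0,0,0.01,0,0,0],[0,0,0,0,0,0]]]' | grep -E "pos|ft_f|t:"; done
```

```text
t: 17.8
tool_pos: [0.5828, 0.0174, 0.0406]
tcp_rot: [3.142, -0.056, 0.046]
ft_force: [-1.9, 1.4, -3.3]
t: 18.1
tool_pos: [0.5829, 0.0174, 0.0396]
tcp_rot: [3.142, -0.056, 0.046]
ft_force: [-0.9, 1.5, -2.9]
t: 18.4
tool_pos: [0.5829, 0.0174, 0.0386]
tcp_rot: [3.142, -0.056, 0.046]
ft_force: [-1.2, 1.4, -2.7]
```

```bash

for i in 1 2 3; do python3 -m pendant '[[[0,0,0.01,0,0,0],[0,0,0.01,0,0,0],[0,0,0,0,0,0]]]' | grep -E "pos|ft_f|t:"; done
```

```text
t: 18.7
tool_pos: [0.5832, 0.0174, 0.0383]
tcp_rot: [-3.141, -0.056, 0.046]
ft_force: [-3.9, 1.9, 5.8]
t: 19.0
tool_pos: [0.5832, 0.0174, 0.0382]
tcp_rot: [-3.14, -0.056, 0.046]
ft_force: [-7.5, 2.0, 15.6]
t: 19.3
tool_pos: [0.5833, 0.0174, 0.0381]
tcp_rot: [-3.139, -0.056, 0.046]
ft_force: [-11.7, 2.3, 26.6]
```

Floor reached at TCP z 0.038, and the load is building. I'll relieve it and then open the fingers.

```bash

python3 -m pendant '[[[0,0,-0.02,0,0,0],[0,0,-0.015,0,0,0],[0,0,0,0,0,0]]]' | grep -E "pos|ft_f|t:"
python3 -m pendant '[[[0,0,0,0,0,0],[0,0,0,0,0,0],[0,0,0,0,0,0],[0,0,0,0,0,0],[0,0,0,0,0,0]]]' 55 | grep -E "pos|ft_f|t:|gap"
python3 -m pendant '[[[0,0,-0.4,0,0,0],[0,0,-0.6,0,0,0],[0,0,-0.6,0,-0.2,0],[-0.3,0,-0.2,0,-0.2,0],[-0.5,0,0,0,0,0]]]' 55 | grep -E "pos|ft_f|t:|gap"
python3 -m pendant '[[[-0.2,0,0,0,0,0],[0,0,0,0,0,0],[0,0,0,0,0,0],[0,0,0,0,0,0],[0,0,0,0,0,0]]]' 0 | grep -E "pos|ft_f|t:|gap"
python3 - <<'E'
from station import r
from h import *
import pickle
s=r.state();go(s,[.53,.016,.05],2.6)
f=r.grab_frame("wrist");pickle.dump((s,f),open("w7.pkl","wb"));cv2.imwrite("pics/w7.png",f["color"][:,:,::-1])
E
```

```text
t: 19.6
tool_pos: [0.5832, 0.0174, 0.0383]
tcp_rot: [-3.141, -0.057, 0.046]
ft_force: [-4.9, 2.3, 9.2]
t: 20.1
tool_pos: [0.5831, 0.0173, 0.0374]
tcp_rot: [3.141, -0.056, 0.046]
ft_force: [0.2, -0.3, 0.6]
finger_gap: 0.646
t: 20.6
tool_pos: [0.5412, 0.0153, 0.1288]
tcp_rot: [3.141, -0.005, 0.047]
ft_force: [0.0, 0.1, -1.2]
finger_gap: 0.651
t: 21.1
tool_pos: [0.529, 0.0149, 0.1268]
tcp_rot: [3.141, -0.0, 0.046]
ft_force: [1.2, -0.5, 0.4]
finger_gap: -0.005
t 21.10 pos [0.529  0.0149 0.1268] rpy [ 1.7997e+02 -2.0000e-02  2.6600e+00] f [ 1.23 -0.49  0.38] gap -0.005 ff 0.0
turn units [ 0.004 -0.003  0.007] shift units(now) [ 0.021 -0.022  1.536] shift units(after turn) [ 0.022 -0.022  1.536]
```

View pics/w7.png

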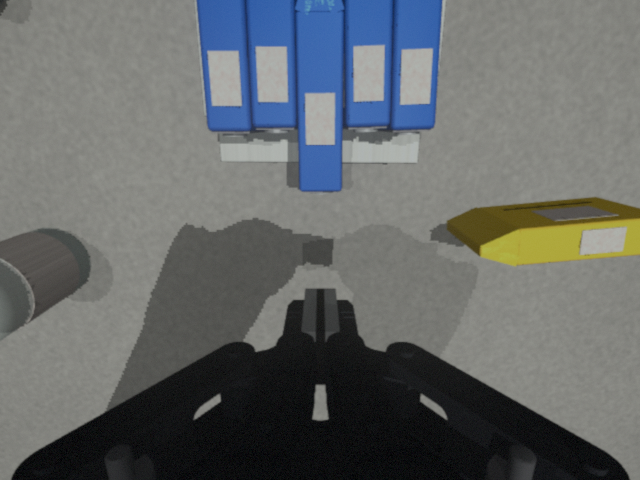

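Released: the spare stands square, with its rear edge at (298–341,190), and the neighbours are straight, with their rears at row 130. Next I'll push from behind with the fingers shut.

```bash

python3 - <<'E'
import pickle
from h import *
s,f=pickle.load(open("w7.pkl","rb"))
print("rear",wray(s,f,319.7,190,.076),wray(s,f,319.7,191,.006+.07),"mods rear b",wray(s,f,272,130,.076),"c",wray(s,f,368,130,.076),"w",wray(s,f,298,185,.076)-wray(s,f,341,185,.076))
E
python3 -m pendant '[[[0,0,0.6,0,0,0],[0,0,0.6,0,0,0],[0,0,0.5,0,0,0],[0,0,0.3,0,0,0],[0,0,0,0,0,0]]]' 0 | grep -E "pos|ft_f|t:|gap"
```

```text
rear [0.5663 0.0163 0.076 ] [0.5656 0.0163 0.076 ] mods rear b [0.6022 0.0475 0.076 ] c [ 0.605  -0.0118  0.076 ] w [-0.0013  0.0279  0.    ]
t: 21.65
tool_pos: [0.5271, 0.0147, 0.0253]
tcp_rot: [3.141, 0.003, 0.046]
ft_force: [-0.3, 0.4, -0.6]
finger_gap: -0.001
```

```bash

python3 -m pendant '[[[0.1,0,0,0,0,0],[0.1,0,0,0,0,0],[0.1,0,0,0,0,0],[0.1,0,0,0,0,0],[0,0,0,0,0,0]]]' 0 | grep -E "l_pos|ft_f|t:"
for i in 1 2 3; do python3 -m pendant '[[[0.02,0,0,0,0,0],[0.02,0,0,0,0,0],[0.02,0,0,0,0,0],[0.02,0,0,0,0,0],[0.02,0,0,0,0,0]]]' | grep -E "l_pos|ft_f|t:"; done
```

```text
t: 22.15
tool_pos: [0.5496, 0.0161, 0.0274]
tcp_rot: [3.142, -0.002, 0.047]
ft_force: [0.3, 0.6, 0.0]
t: 22.65
tool_pos: [0.5533, 0.0161, 0.0269]
tcp_rot: [-3.142, 0.0, 0.046]
ft_force: [1.3, 0.1, -0.7]
t: 23.15
tool_pos: [0.5576, 0.0163, 0.0266]
tcp_rot: [-3.142, 0.001, 0.046]
ft_force: [-2.9, 0.9, -0.2]
t: 23.65
tool_pos: [0.5634, 0.0165, 0.0269]
tcp_rot: [3.142, -0.0, 0.046]
ft_force: [-2.1, -0.2, -0.5]
```

```bash

python3 -m pendant '[[[0.02,0,0,0,0,0],[0.02,0,0,0,0,0],[0.02,0,0,0,0,0],[0.02,0,0,0,0,0],[0.02,0,0,0,0,0]]]' | grep -E "l_pos|ft_f|t:"
python3 -m pendant '[[[0.02,0,0,0,0,0],[0.02,0,0,0,0,0],[0,0,0,0,0,0]]]' | grep -E "l_pos|ft_f|t:"
```

```text
t: 24.15
tool_pos: [0.5683, 0.0168, 0.0269]
tcp_rot: [-3.142, -0.0, 0.046]
ft_force: [-2.7, 0.6, -0.2]
t: 24.45
tool_pos: [0.5705, 0.0169, 0.0269]
tcp_rot: [3.141, -0.0, 0.046]
ft_force: [-1.1, 0.5, -0.9]
```

```bash

python3 -m pendant '[[[0.02,0,0,0,0,0],[0.02,0,0,0,0,0],[0,0,0,0,0,0]]]' | grep -E "l_pos|ft_f|t:"
```

```text
t: 24.75
tool_pos: [0.5724, 0.017, 0.0269]
tcp_rot: [3.142, -0.0, 0.046]
ft_force: [-2.2, 0.4, -0.3]
```

```bash

python3 -m pendant '[[[0.02,0,0,0,0,0],[0.02,0,0,0,0,0],[0,0,0,0,0,0]]]' | grep -E "l_pos|ft_f|t:"
```

```text
t: 25.05
tool_pos: [0.5745, 0.0171, 0.0269]
tcp_rot: [3.142, -0.0, 0.046]
ft_force: [-1.8, -0.2, -1.3]
```

```bash

python3 -m pendant '[[[0.02,0,0,0,0,0],[0.02,0,0,0,0,0],[0,0,0,0,0,0]]]' | grep -E "l_pos|ft_f|t:"
```

```text
t: 25.35
tool_pos: [0.5764, 0.0171, 0.0269]
tcp_rot: [3.142, -0.0, 0.046]
ft_force: [-1.3, 0.6, -1.7]
```

```bash

python3 -m pendant '[[[0.02,0,0,0,0,0],[0.02,0,0,0,0,0],[0,0,0,0,0,0]]]' | grep -E "l_pos|ft_f|t:"
```

```text
t: 25.65
tool_pos: [0.5784, 0.0172, 0.0269]
tcp_rot: [3.142, -0.0, 0.046]
ft_force: [-1.5, 1.0, -1.7]
```

```bash

python3 -m pendant '[[[0.02,0,0,0,0,0],[0.02,0,0,0,0,0],[0,0,0,0,0,0]]]' | grep -E "l_pos|ft_f|t:"
```

```text
t: 25.95
tool_pos: [0.5805, 0.0173, 0.0269]
tcp_rot: [3.142, -0.0, 0.046]
ft_force: [-1.6, 0.4, 0.1]
```

```bash

python3 -m pendant '[[[0.02,0,0,0,0,0],[0.02,0,0,0,0,0],[0,0,0,0,0,0]]]' | grep -E "l_pos|ft_f|t:"
```

```text
t: 26.25
tool_pos: [0.5818, 0.0174, 0.0267]
tcp_rot: [-3.142, 0.001, 0.046]
ft_force: [-3.5, 1.0, -0.7]
```

```bash

python3 -m pendant '[[[0.02,0,0,0,0,0],[0,0,0,0,0,0]]]' | grep -E "l_pos|ft_f|t:"
```

```text
t: 26.45
tool_pos: [0.5822, 0.0175, 0.0267]
tcp_rot: [-3.141, 0.002, 0.046]
ft_force: [-6.0, 0.5, 1.7]
```

The force is rising, so the buffer has been met near TCP x 0.581. I'll press on in 1 mm steps to about 11 N.

```bash

python3 -m pendant '[[[0.02,0,0,0,0,0],[0.02,0,0,0,0,0],[0,0,0,0,0,0]]]' | grep -E "l_pos|ft_f|t:"
```

```text
t: 26.75
tool_pos: [0.5828, 0.0175, 0.0266]
tcp_rot: [-3.141, 0.005, 0.046]
ft_force: [-10.2, 0.6, 5.5]
```

```bash

python3 -m pendant '[[[0.02,0,0,0,0,0],[0,0,0,0,0,0]]]' | grep -E "l_pos|ft_f|t:"
```

```text
t: 26.95
tool_pos: [0.583, 0.0175, 0.0266]
tcp_rot: [-3.14, 0.006, 0.046]
ft_force: [-11.1, -0.1, 8.6]
```

```bash

python3 -m pendant '[[[0.02,0,0,0,0,0],[0,0,0,0,0,0],[0,0,0,0,0,0]]]' | grep -E "l_pos|ft_f|t:"
python3 - <<'E'
from station import r
from h import *
import pickle
s=r.state();f=r.grab_frame("top");pickle.dump((s,f),open("t8.pkl","wb"))
f=r.grab_frame("wrist");pickle.dump((s,f),open("w8.pkl","wb"))
h=cv2.cvtColor(f["color"],cv2.COLOR_RGB2HSV);m=cv2.inRange(h,(100,110,40),(130,255,255))
for u in(180,200,230,250,270,290,310,320,330,350,370,390,410,440,460):
    b=np.where(m[:,u])[0]
    if len(b):print(u,b[0],b[-1],wray(s,f,u,b[-1]+.5,.076))
E
```

```text
t: 27.25
tool_pos: [0.5833, 0.0175, 0.0265]
tcp_rot: [-3.14, 0.007, 0.046]
ft_force: [-13.6, 0.9, 8.1]
180 0 275 [0.6023 0.0731 0.076 ]
200 0 275 [0.6026 0.0652 0.076 ]
230 0 270 [0.6053 0.0533 0.076 ]
250 0 269 [0.6061 0.0455 0.076 ]
270 0 270 [0.6061 0.0376 0.076 ]
290 0 297 [0.5946 0.0296 0.076 ]
310 0 297 [0.595  0.0215 0.076 ]
320 0 310 [0.5893 0.0172 0.076 ]
330 0 297 [0.5954 0.0135 0.076 ]
350 0 297 [0.5958 0.0055 0.076 ]
370 0 270 [ 0.6079 -0.0015  0.076 ]
390 0 269 [ 0.6087 -0.0093  0.076 ]
410 0 269 [ 0.609  -0.0171  0.076 ]
440 0 274 [ 0.6075 -0.0292  0.076 ]
460 0 273 [ 0.6083 -0.037   0.076 ]
```

```bash

python3 -m pendant '[[[0.016,0,0,0,0,0],[0,0,0,0,0,0],[0,0,0,0,0,0]]]' | grep -E "l_pos|ft_f|t:"
```

```text
t: 27.65
tool_pos: [0.5835, 0.0175, 0.0265]
tcp_rot: [-3.14, 0.008, 0.046]
ft_force: [-15.1, -0.2, 10.1]
```

```bash

for i in 1 2 3; do python3 -m pendant '[[[-0.02,0,0,0,0,0],[-0.02,0,0,0,0,0],[-0.02,0,0,0,0,0]]]' | grep -E "l_pos|ft_f|t:"; done
python3 -m pendant '[[[-0.1,0,0,0,0,0],[-0.2,0,0,0,0,0],[-0.3,0,0,0,0,0],[-0.3,0,0,0,0,0],[0,0,-0.4,0,0,0]]]' >/dev/null
python3 -m pendant '[[[0,0,-0.5,0,0,0],[0,0,-0.6,0,0,0],[0,0,-0.5,0,0,0],[0,0,0,0,0,0],[0,0,0,0,0,0]]]' | grep -E "l_pos|ft_f|t:"
python3 - <<'E'
from station import r
from h import *
import pickle
s=r.state()
f=r.grab_frame("wrist");pickle.dump((s,f),open("w9.pkl","wb"))
h=cv2.cvtColor(f["color"],cv2.COLOR_RGB2HSV);m=cv2.inRange(h,(100,110,40),(130,255,255))
m=cv2.morphologyEx(m,cv2.MORPH_CLOSE,np.ones((5,1)))
for u in range(205,445,10):
    b=np.where(m[:,u])[0]
    if len(b):print(u,b[0],b[-1],wray(s,f,u,b[-1]+.5,.076))
E
```

```text
t: 27.95
tool_pos: [0.5836, 0.0175, 0.0266]
tcp_rot: [-3.141, 0.002, 0.046]
ft_force: [-4.4, 0.2, -0.8]
t: 28.25
tool_pos: [0.5824, 0.0174, 0.0269]
tcp_rot: [3.141, -0.001, 0.046]
ft_force: [-2.5, -0.6, -1.3]
t: 28.55
tool_pos: [0.5802, 0.0172, 0.0274]
tcp_rot: [3.141, -0.002, 0.046]
ft_force: [0.7, -0.2, -0.7]
t: 29.55
tool_pos: [0.5336, 0.0155, 0.1269]
tcp_rot: [-3.141, -0.0, 0.046]
ft_force: [-0.8, -0.4, -0.9]
205 0 87 [0.6293 0.0884 0.076 ]
215 0 138 [0.6001 0.0837 0.076 ]
225 0 138 [0.6004 0.0775 0.076 ]
235 0 138 [0.6007 0.0713 0.076 ]
245 0 138 [0.601 0.065 0.076]
255 0 135 [0.6031 0.0588 0.076 ]
265 0 134 [0.604  0.0526 0.076 ]
275 0 133 [0.6049 0.0464 0.076 ]
285 0 133 [0.6051 0.0402 0.076 ]
295 0 133 [0.6054 0.034  0.076 ]
305 0 155 [0.5924 0.0273 0.076 ]
315 0 155 [0.5927 0.021  0.076 ]
325 0 155 [0.593  0.0147 0.076 ]
335 0 155 [0.5933 0.0084 0.076 ]
345 0 132 [0.6075 0.003  0.076 ]
355 0 134 [ 0.6066 -0.0033  0.076 ]
365 0 134 [ 0.6069 -0.0095  0.076 ]
375 0 133 [ 0.6078 -0.0156  0.076 ]
385 0 133 [ 0.6081 -0.0218  0.076 ]
395 0 137 [ 0.606  -0.0283  0.076 ]
405 0 136 [ 0.6069 -0.0345  0.076 ]
415 0 136 [ 0.6072 -0.0407  0.076 ]
425 0 136 [ 0.6074 -0.0469  0.076 ]
435 0 116 [ 0.6194 -0.0514  0.076 ]
```

```bash
python3 - <<'E'
from station import r
print(r.finish_job())
E
```

```text
the job is handed in; nothing more can be done
None
```

I pushed the spare home against the buffer (about 2.3 mm by my estimate, about 15 N at most), released it standing square between module_b and module_c, backed the robot clear and handed the job in at about 30 s; the nose did catch the rack's front edge once on the way in (about 20 N, backed off), and no verdict was returned.

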